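Hang the tool caddy on its cleat rail

ROBOT

A 7-joint arm with a two-finger parallel gripper is mounted at the origin on a cart in front of the work surface, level with it; the furniture and walls round the work are solid. World frame = base frame: x ahead of the robot, y to its left, z up, the work surface at z = 0. Lengths are in m, angles in rad, forces in N, time in s.
With the tool pointing down it reaches from about 0.425 to 0.925 m from the base axis. Payload 6.8 kg.
Tool frame: the origin (TCP) lies midway between the tips of the shut fingers; the grasp point (between the pads) lies bot.grip_point_offset behind it (bot.grip_point_offset is the distance from the TCP to the grasp point, in m); z points along the fingers, y is the line along which they close (so a half turn about z gives the same grasp; the last joint's range is limited). The gripper opens to 85 mm and grips with 20 to 120 N. Pads are 22 mm wide; open, the fingers measure 114 mm over their backs; the gripper's body (76 mm by 85 mm) begins 54 mm behind the grasp point. The pads swing forward as they close: fully open they stand 13 mm farther back than shut.
Start: joints at [1.233, 0.477, 0.022, 1.555, -0.011, 1.109, -0.083], TCP at [0.154, -0.657, 0.202] pointing down, gripper open.
Joint ranges: [-2.96, 2.96], [-0.34, 2.1], [-1.41, 1.46], [0.24, 2.44], [-1.37, 4.51], [0.17, 1.92], [-2.96, 2.96]. Speed limits (rad/s): [2.39, 2.39, 3.14, 3.14, 3.14, 3.14, 3.14].

INTERFACE

Orientations are given as a unit quaternion [w, x, y, z].
In Python, from station import get_obs, cams, job, bot gives the robot as it stands.
- The arm moves only by the tool arm_command, never from a script. Its argument "rows" is a list that holds one entry, the list of rows, each a list of 5 numbers: the finger opening in mm, from 0 to 85.4, then the shift along the world's x, y, z in units of 60 mm (1.0 is 60 mm), then the turn about the world's z in units of 0.08 rad (1.0 is 0.08 rad). In form: [[[grip, x, y, z, turn], ...]]. A call has exactly 10 rows; each row shifts and turns the commanded pose from where the row before left it; what a row does not reach is not made up. A row lasts 1/8 s, in which the tool goes at most 62.5 mm and 10.7 degrees, less where a joint would pass 70% of its speed; a pose out of reach is approached as far as the arm can. A call with a number of a shift or a turn outside -1 to 1 is refused whole. A call with a gripper value outside its range is refused whole. The fingers move at their own pace and stop on an object; "newtons" is the grip in N (left out, the last holds). Time passes only in rows, so rows that do not move let the fingers close, or fill a call up. It gives the time, the measured TCP pose, the force, the opening and the grip force at its end, in the units of the state.
- get_obs(): the state, without advancing time (a new reading comes with each control period).
- cams.read_camera(name): name is "scene" or "top" or "wrist"; returns the picture (400x640x3 uint8, red, green, blue); there is no depth.
- cams.camera_params(name): a dict with "K" (3x3 intrinsics, pixels), "k1" (the pictures are not rectified: a ray, as slopes to the right and down, at radius r is drawn at 1 + k1 r^2 times it, then the intrinsics apply), "extrinsics" (4x4, takes a point from camera to world coordinates). Camera axes: x right, y down, z forward; pixel columns grow to the right and rows downward; lengths in m; the calibration is good to about 2 mm. A picture is of the moment at which its call begins: read the wrist's pose just before it. camera_params takes no time and is no camera call; for the wrist camera it gives the pose at the moment of the call.
- job.hand_in(): hands the job in; it is judged then, once.
The state is a dict: "t": time; "q": joint angles; "joint_vel": joint speeds; "joint_torque": joint torques, N m; "eef_pos": TCP position; "tool_rot": TCP orientation; "contact_force": force on the tool from outside, world axes, zero at the start; "torque": the same for the moment, N m; "gripper_width": opening from 0.0 (shut) to 1.0 (fully open); "grasp_force": force on a finger pad.
Only numpy, scipy, OpenCV 4.12 (cv2) and the standard library are available. Lean on these libraries where they do the work, as an engineer would, in place of code of your own. Each camera call takes 0.05 s, during which the arm holds its last target. There are 200 camera calls.

TASK

Hang the wooden tool caddy on the cleat rail of the plywood stand: lean its top in towards the board so that the angled strip on its back comes down behind the cleat's lip until it bears on the cleat, then swing its foot in under the cleat so that it hangs upright with the strip fully down. Slide it along the rail to the left (seen facing the board) until it touches the end stop, and let go. Be gentle, as the rail is only lightly clamped: find its height and its stop by feel without forcing or dropping the caddy on it, and leave the other things on the table where they are.

Things in the scene. Friction and masses are not known exactly. Their poses are not given: they have to be found in the camera images.
- stand: Fixed plywood stand: upright board 12 mm thick, 280 mm wide, top 160 mm above the table, on a foot plate 14 mm thick that reaches 63 mm out in front. Origin at table height below the middle of the board's front face; x points into the board, y to the left as one faces it, z up. The dark cleat rail is clamped to the front face at a height and sideways place that are not reported.
- rail_low (a point): Fixed point in the stand: on the board's front face, mid-width, 105 mm above the table, axes as the stand. The rail: a 230 mm long slab sloping 45 degrees, lowest at the board, its lip 14 mm out (outermost edge 18 mm); below it a web 14 mm thick. Seat level is where the caddy's strip edge rests when fully down: 0 to 16 mm above this point; lip 10 mm above seat, web's bottom 47 mm below it.
- stop_mid (a point): Fixed point in the stand: on the board's front face, 101 mm left (+y) of its middle, 113 mm above the table, axes as the stand. The rail's end stop is a dark block at the rail's left end, 24 mm deep, 14 mm wide, reaching 31 mm above seat level; its inner (right) face lies anywhere within 10 mm left or right of this point (not reported: feel for it).
- caddy_bar (a point): Centre of the loose caddy's carrying bar: bar 14 mm thick (x), 108 mm long (y), 24 mm high, centre 130 mm above the underside, on two posts at y = +-40 mm. Axes: x to the caddy's back (to face the board), y left, z up. Plywood tub 72 deep, 120 wide, 45 mm high, with a back board 88 mm high whose rear face is 36 mm behind the bar's centre. 0.28 to 0.46 kg.
- caddy_edge (a point): Middle of the lower rear edge of the caddy's angled strip (dark, 6 mm thick, 120 mm long, sloping down and back at 45 degrees); 52.8 mm behind (+x) and 68 mm below the bar's centre. Axes as the caddy. Fully hung, it is at seat level, 4 mm in front of the board; the strip's rear corner, 4 mm further back and 4 mm higher, then touches the board.
- caddy_foot (a point): Middle of the top rear edge of the spacer along the foot of the caddy's back (112 mm long, 10 mm high, 21 mm thick), 57 mm behind (+x) and 120 mm below the bar's centre. It meets the board when the caddy hangs, 5 mm below the web. To let it pass in front of the rail while the strip goes down behind the lip, the caddy must lean in (top to the board, foot out) by about 0.35 rad.
- caddy_end (a point): Left end of the angled strip's edge, 60 mm to the left (+y) of caddy_edge; flush with the back board; this end face meets the inner face of the stop block.

How it is judged:
By the outcome, as a careful person would: the job done as asked, in the order asked, and still so for the second after the job is handed in, with the robot touching nothing.
It also fails if it takes over 61 s, if anything falls off the work surface, if the arm or the gripper's body presses on something with over 40 N, if the wrist force passes 120 N, or if a joint passes its speed limit or range.

## Working session

There is one attempt and no reset: what is moved stays moved. The work goes in short steps, Python scripts to look and compute and a tool call to move; the robot and the scene stay as the last step left them, time stands still between calls to the robot, and variables do not carry over. Pictures are saved under pics/ and viewed, at most 10 in all, crops included, and the job is handed in when it is done.

Besides the shell and the picture viewer there is one more tool, called after ">>>" by a JSON object that holds its "name" and its "arguments". arm_command: Moves the arm, as the interface text tells. Its arguments: {"type":"object","properties":{"rows":{"type":"array"},"newtons":{"type":"number"}},"required":["rows"]}

```bash
ls; mkdir -p pics
python3 - <<'E'
from station import get_obs,cams,job,bot
import cv2
for n in ("scene","top"):
    cv2.imwrite(f"pics/{n}0.png",cv2.resize(cams.read_camera(n)[:,:,::-1],(800,500)))
    p=cams.camera_params(n);print(n,p)
print(get_obs()); print([a for a in dir(bot) if a[0]!='_'],bot.grip_point_offset)
E
```

```text
pics
scene {'K': array([[448.76650826,   0.        , 317.54344547],
       [  0.        , 448.76650826, 204.38010414],
       [  0.        ,   0.        ,   1.        ]]), 'k1': -0.11829247167287596, 'extrinsics': array([[-0.901311  , -0.2352143 ,  0.36374814,  0.16400288],
       [-0.43293833,  0.51676253, -0.73859386,  0.75397191],
       [-0.01424357, -0.82318329, -0.56759704,  0.71062375],
       [ 0.        ,  0.        ,  0.        ,  1.        ]])}
top {'K': array([[458.15656708,   0.        , 320.85028128],
       [  0.        , 458.15656708, 208.38027824],
       [  0.        ,   0.        ,   1.        ]]), 'k1': -0.08252549654861895, 'extrinsics': array([[-0.01606949, -0.99365105,  0.11135246,  0.38995782],
       [-0.99982526,  0.01703263,  0.00770352, -0.00437968],
       [-0.00955123, -0.11120921, -0.99375112,  1.25035973],
       [ 0.        ,  0.        ,  0.        ,  1.        ]])}
{'t': 0.1, 'q': array([ 1.23289146,  0.47774128,  0.02236635,  1.55633491, -0.01153181,
        1.10930083, -0.08310225]), 'joint_vel': array([-0.00192445, -0.00381969,  0.00023826,  0.00034171, -0.00012158,
        0.00156156,  0.00030912]), 'joint_torque': array([ 3.29692208e-03, -5.97762144e+01,  1.61303803e+00, -2.81957334e+01,
        1.27452443e-02,  4.99940623e-03,  2.62388255e-05]), 'eef_pos': array([ 0.15360699, -0.65669856,  0.2012149 ]), 'tool_rot': array([-8.15096921e-04,  9.93406625e-01,  1.14641141e-01, -1.46150928e-04]), 'contact_force': array([-0.05495732,  0.54705307, -0.99443594]), 'torque': array([ 0.01525381, -0.01661402, -0.0069862 ]), 'grasp_force': 0.0, 'gripper_width': 0.9981750752111763}
['PlanningError', 'grip_point_offset'] 0.0187
```

View pics/scene0.png

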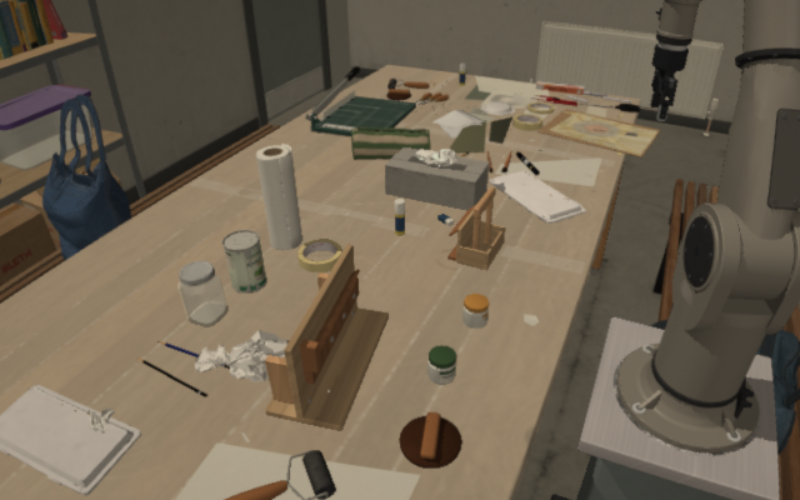

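View pics/top0.png

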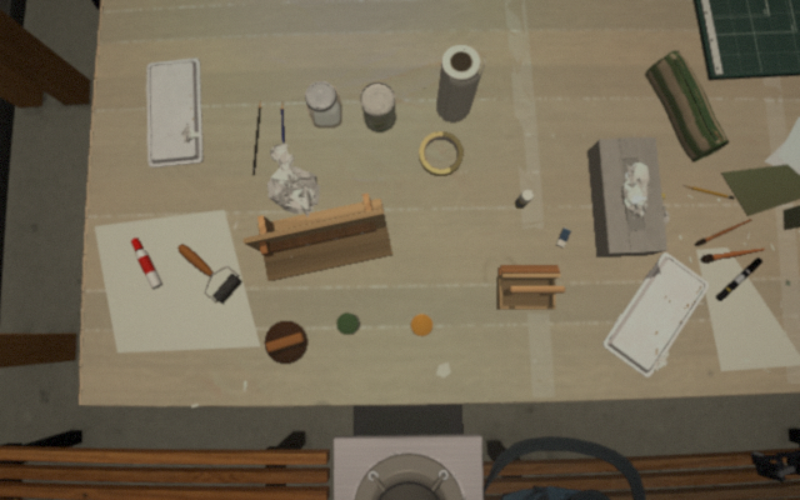

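```bash
cat > h.py <<'E'
from station import get_obs,cams,job,bot
import numpy as np,cv2
def ray(n,uv):
    p=cams.camera_params(n);K=p['K'];E=p['extrinsics']
    d=cv2.undistortPoints(np.array([[uv]],float),K,np.array([p['k1'],0,0,0,0.]))[0,0]  # approx convention: drawn=(1+k1 r^2)*ideal
    return E[:3,3],E[:3,:3]@np.r_[d,1]
def atz(n,uv,z):
    o,d=ray(n,uv);return o+d*(z-o[2])/d[2]
def proj(n,P):
    p=cams.camera_params(n);E=p['extrinsics']
    return cv2.projectPoints(np.array(P,float).reshape(-1,1,3),cv2.Rodrigues(E[:3,:3].T)[0],-E[:3,:3].T@E[:3,3],p['K'],np.array([p['k1'],0,0,0,0.]))[0][:,0]
E
python3 - <<'E'
from h import *
im=cams.read_camera("top")[:,:,::-1]
a=cv2.resize(im[200:260,390:465],None,fx=5,fy=5,interpolation=3)   # 375x300
b=cv2.resize(im[150:230,190:320],None,fx=5,fy=5,interpolation=3)   # 650x400... 
sc=cams.read_camera("scene")[:,:,::-1]
c=cv2.resize(sc[145:220,350:412],None,fx=4,fy=4,interpolation=3) 
o=np.zeros((600,800,3),np.uint8)
b=cv2.resize(im[150:230,190:320],None,fx=4,fy=4,interpolation=3)
o[:300,:375]=a;o[:300,400:648]=c;o[300:600,:520]=b[:300]
cv2.imwrite("pics/c1.png",o)
E
```

```text
(no output)
```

View pics/c1.png

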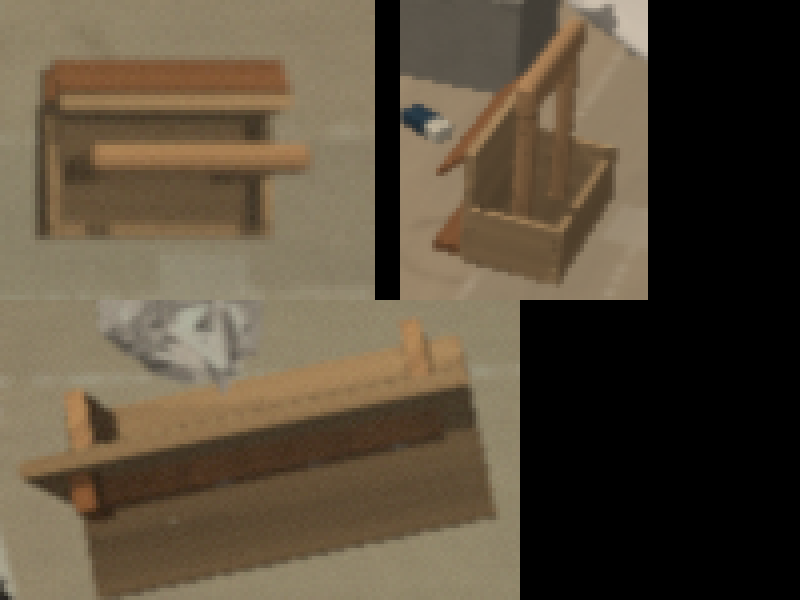

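Run:
```python
from h import *
T=lambda x,y,s,u0,v0,y0=0,x0=0:(u0+(x-x0+.5)/s-.5,v0+(y-y0+.5)/s-.5)
A=atz("top",T(91,154,5,390,200),.142);B=atz("top",T(310,153,5,390,200),.142);print("bar",A,B,np.linalg.norm(A-B),(A+B)/2)
for n,p,z in (("backL",(60,97),.088),("backR",(292,97),.088),("frontL",(40,237),.0),("frontR",(270,237),.0)):print(n,atz("top",T(*p,5,390,200),z))
L=atz("top",T(22,480,4,190,150,300),.16);R=atz("top",T(470,385,4,190,150,300),.16);print("board",L,R,np.linalg.norm(L-R))
fl=atz("top",T(97,598,4,190,150,300),.014);fr=atz("top",T(495,517,4,190,150,300),.014);print("plate",fl,fr,np.linalg.norm(fl-fr))
y=(L-R)/np.linalg.norm(L-R);yaw=np.arctan2(-y[0],y[1]);y2=(fl-fr);print("yaw",yaw,np.arctan2(-y2[0],y2[1]))
x=np.r_[np.cos(yaw),np.sin(yaw),0]
print("origin",(L+R)/2,(fl+fr)/2+.063*x)
# scene overlays predictions
O=((L+R)/2);O[2]=0;yv=np.r_[-np.sin(yaw),np.cos(yaw),0]
S=cams.read_camera("scene")[:,:,::-1].copy()
P=[O+x*a+yv*b+np.r_[0,0,c] for a,b,c in((0,.14,.16),(0,-.14,.16),(-.063,.14,.014),(-.063,-.14,.014))]
ps=proj("scene",P);print(ps)
S=cv2.resize(S[190:350,205:325],None,fx=5,fy=5,interpolation=3)[:600]
S=cv2.resize(cams.read_camera("scene")[195:345,205:325,::-1],None,fx=4,fy=4,interpolation=3)
for p in ps: cv2.circle(S,(int((p[0]-205+.5)*4),int((p[1]-195+.5)*4)),3,(0,0,255),1)
T2=cv2.resize(cams.read_camera("top")[140:230,190:270,::-1],None,fx=4,fy=4,interpolation=3)
o=np.zeros((600,800,3),np.uint8);o[:,:480]=S;o[:360,480:800]=T2
cv2.imwrite("pics/c2.png",o)
```

```text
bar [ 0.45682283 -0.20572483  0.142     ] [ 0.45531746 -0.3128537   0.142     ] 0.10713944772492505 [ 0.45607015 -0.25928927  0.142     ]
backL [ 0.48944341 -0.20072093  0.088     ]
backR [ 0.48732159 -0.31990678  0.088     ]
frontL [ 0.42063184 -0.20204166  0.        ]
frontR [ 0.418183   -0.32823702  0.        ]
board [0.550919   0.30836611 0.16      ] [0.60399305 0.03580677 0.16      ] 0.2776786815443003
plate [0.49034183 0.29724756 0.014     ] [0.54116842 0.02532985 0.014     ] 0.27662715943786864
yaw 0.19231809856973867 0.18478663084979266
origin [0.57745602 0.17208644 0.16      ] [0.57759364 0.1733302  0.014     ]
[[233.05520389 279.95706733]
 [282.92191955 194.55811836]
 [273.13702558 340.4286584 ]
 [311.49483991 248.86846263]]
```

View pics/c2.png

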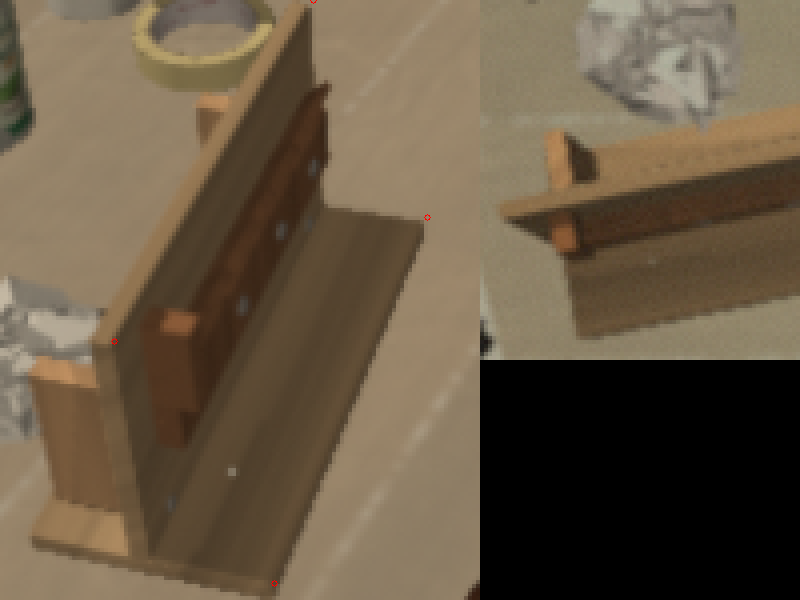

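>>> {"name": "arm_command", "arguments": {"rows": [[[85,0.5,0.66,0,1],[85,0.5,0.66,0,1],[85,0.5,0.66,0,1],[85,0.5,0.66,0,1],[85,0.5,0.66,0,1],[85,0.5,0.66,0,1],[85,0.5,0.66,0,1],[85,0.5,0.66,0,1],[85,0.5,0.66,0,1],[85,0.5,0.66,0,1]]], "newtons": 40}}

```text
t: 1.6
eef_pos: [0.4546, -0.26, 0.2024]
tool_rot: [0.0, 0.87, 0.493, 0.0]
contact_force: [0.7, -0.3, -0.4]
gripper_width: 0.993
grasp_force: 0.0
```

>>> {"name": "arm_command", "arguments": {"rows": [[[85,0,0,0,1],[85,0,0,0,1],[85,0,0,0,1],[85,0,0,0,1],[85,0,0,0,1],[85,0,0,0,1],[85,0,0,0,0.6],[85,0,0,-0.25,0],[85,0,0,-0.25,0],[85,0,0,0,0]]]}}

```text
t: 2.85
eef_pos: [0.4524, -0.2607, 0.1701]
tool_rot: [-0.002, 0.712, 0.702, -0.001]
contact_force: [-0.3, 0.9, 0.9]
gripper_width: 0.993
grasp_force: 0.0
```

Run:
```python
from h import *
T=lambda x,y,s,u0,v0,y0=0,x0=0:(u0+(x-x0+.5)/s-.5,v0+(y-y0+.5)/s-.5)
# stop top by two views
o1,d1=ray("scene",T(180,321,4,205,195));o2,d2=ray("top",T(567,241,4,190,140,0,480))
M=np.c_[d1,-d2];s=np.linalg.lstsq(M,o2-o1,rcond=None)[0];print(o1+s[0]*d1,o2+s[1]*d2)
from scipy.spatial.transform import Rotation as R
s=get_obs();print(s['q'],s['eef_pos']);m=R.from_quat(np.roll(s['tool_rot'],-1)).as_matrix();print(m)
```

```text
[0.54130937 0.27311878 0.14481555] [0.53946985 0.27222965 0.14434452]
[ 0.76098122  0.29651235 -0.42575101  1.92618082  0.14786858  0.95295169
  0.25189016] [ 0.45240716 -0.26067207  0.17010488]
[[ 0.0133553   0.99990545 -0.00327473]
 [ 0.99990923 -0.01334937  0.00182476]
 [ 0.00178087 -0.0032988  -0.99999297]]
```

>>> {"name": "arm_command", "arguments": {"rows": [[[85,0.06,0.02,-0.25,0],[85,0,0,-0.25,0],[85,0,0,-0.25,0],[85,0,0,-0.2,0],[85,0,0,0,0],[0,0,0,0,0],[0,0,0,0,0],[0,0,0,0,0],[0,0,0,0,0],[0,0,0,0,0]]], "newtons": 60}}

```text
t: 4.1
eef_pos: [0.4574, -0.2601, 0.1152]
tool_rot: [0.0, 0.712, 0.702, 0.0]
contact_force: [0.1, -0.2, -0.5]
gripper_width: 0.003
grasp_force: 0.0
```

Run:
```python
from h import *
print(get_obs()['gripper_width'],get_obs()['grasp_force'],get_obs()['tool_rot'])
a=cv2.resize(cams.read_camera("wrist")[:,:,::-1],(480,300));b=cams.read_camera("scene")[120:240,330:450,::-1];b=cv2.resize(b,(300,300))
c=cams.read_camera("top")[180:280,370:490,::-1];c=cv2.resize(c,(360,300))
o=np.zeros((600,800,3),np.uint8);o[:300,:480]=a;o[:300,490:790]=b;o[300:,:360]=c
cv2.imwrite("pics/c3.png",o)
```

```text
0.0027028331473092277 0.0 [1.17650456e-04 7.11688430e-01 7.02495241e-01 2.98987107e-05]
```

View pics/c3.png

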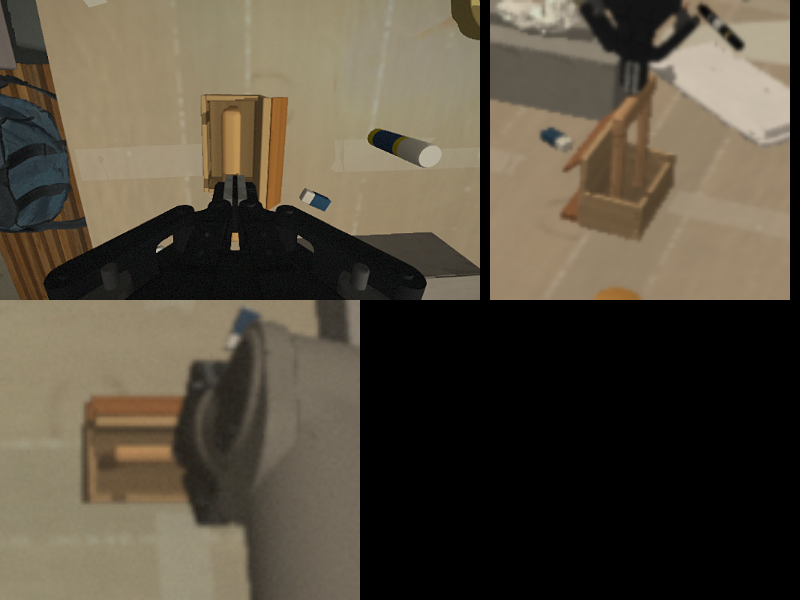

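Run:
```python
from h import *
s=get_obs();e=s['eef_pos'];print(e)
P=[e,e+[0,0,.05],e+[0,0,.1],[.456,-.2,.142],[.456,-.26,.142],[.456,-.314,.142]]
for n in("scene","top","wrist"):
    print(n,proj(n,P).round(1).tolist())
print(cams.camera_params("wrist")['extrinsics'])
```

```text
[ 0.45737159 -0.26006413  0.11513312]
scene [[386.1, 165.9], [387.4, 149.2], [388.8, 131.8], [379.9, 167.4], [387.3, 157.1], [393.5, 148.5]]
top [[427.6, 230.5], [432.3, 229.1], [437.3, 227.7], [405.5, 230.8], [430.0, 230.3], [452.1, 229.9]]
wrist [[312.5, 229.2], [312.3, 269.0], [311.9, 350.6], [308.1, 139.0], [310.0, 247.6], [311.4, 327.0]]
[[ 9.99913252e-01 -1.25167507e-02 -4.10122358e-03  4.58696637e-01]
 [-1.31638531e-02 -9.60278839e-01 -2.78731527e-01 -1.88482350e-01]
 [-4.49505192e-04  2.78761335e-01 -9.60360305e-01  2.87709034e-01]
 [ 0.00000000e+00  0.00000000e+00  0.00000000e+00  1.00000000e+00]]
```

Run:
```python
from h import *
b=cams.read_camera("scene")[125:200,350:425,::-1];b=cv2.resize(b,(600,600),interpolation=3)[:, 100:500]
c=cams.read_camera("wrist")[190:340,270:370,::-1];c=cv2.resize(c,(400,600),interpolation=3)
cv2.imwrite("pics/c4.png",np.hstack([b,c]))
```

```text
(no output)
```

View pics/c4.png

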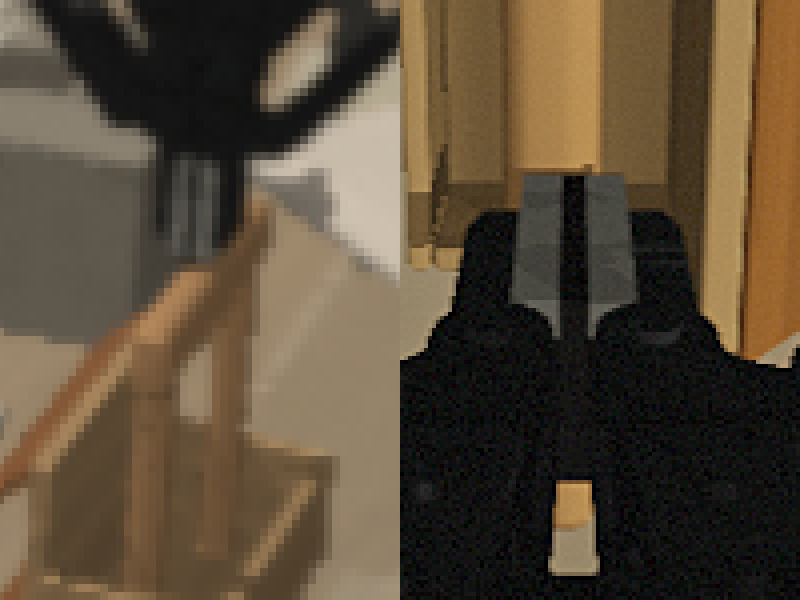

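Run:
```python
from h import *
p=cams.camera_params("wrist");print(p['K'],p['k1'])
for dz in(0,-.027):
  print(dz,proj("wrist",[[.449,-.235,.142+dz],[.463,-.235,.142+dz],[.456,-.206,.142+dz],[.456,-.314,.142+dz],[.492,-.2,.088+dz],[.42,-.2,.045+dz],[.42,-.32,.045+dz]]).round(1).tolist())
im=cams.read_camera("wrist");r=im[195,280:380].astype(int);print(r.sum(1).tolist())
s=get_obs();print(s['q'],s['joint_torque'],s['contact_force'])
```

```text
[[284.42060861   0.         313.00615427]
 [  0.         284.42060861 197.62792026]
 [  0.           0.           1.        ]] -0.02172988736451149
0 [[296.2, 205.4], [322.3, 205.1], [308.3, 151.0], [311.4, 327.1], [361.9, 132.0], [266.9, 130.3], [274.2, 259.9]]
-0.027 [[298.7, 192.3], [321.0, 192.0], [309.0, 145.6], [311.6, 299.9], [356.2, 130.1], [271.4, 128.8], [277.6, 247.2]]
[203, 230, 294, 273, 267, 269, 265, 266, 259, 252, 255, 248, 253, 255, 254, 194, 211, 247, 269, 304, 317, 344, 360, 366, 363, 374, 384, 372, 385, 381, 391, 391, 408, 416, 412, 415, 418, 419, 428, 396, 303, 255, 263, 265, 266, 253, 256, 242, 244, 256, 253, 253, 243, 250, 261, 248, 256, 212, 141, 120, 144, 150, 153, 149, 162, 155, 150, 147, 256, 366, 407, 402, 404, 396, 398, 390, 404, 438, 342, 111, 213, 287, 280, 291, 302, 295, 296, 297, 314, 304, 282, 270, 279, 278, 286, 286, 288, 278, 260, 305]
[ 0.73607103  0.37123628 -0.41096486  1.97041033  0.19616162  0.83802091
  0.2050942 ] [ 1.77385518e-03 -4.62824249e+01 -3.26981127e+00 -2.29264927e+01
  1.02863021e-02  1.54877576e-03  1.88290539e-05] [-0.0017407  -1.15842437  0.43651326]
```

>>> {"name": "arm_command", "arguments": {"rows": [[[85,0,0,0,0],[85,0,0,0,0],[85,0,0,0,0],[85,0,0,-0.15,0],[85,0,0,-0.15,0],[85,0,0,-0.15,0],[0,0,0,0,0],[0,0,0,0,0],[0,0,0,0,0],[0,0,0,0,0]]], "newtons": 60}}

```text
t: 5.65
eef_pos: [0.4572, -0.2601, 0.0883]
tool_rot: [-0.0, 0.712, 0.702, -0.0]
contact_force: [1.8, 0.3, -3.9]
gripper_width: 0.151
grasp_force: 63.4
```

>>> {"name": "arm_command", "arguments": {"rows": [[[0,0,0,0.3,0],[0,0,0,0.6,0],[0,0,0,0.7,0],[0,0,0.4,0.4,0],[0,-0.2,0.8,0,0],[0,-0.2,0.8,0,0],[0,-0.2,0.8,0,0],[0,-0.2,0.4,0,0],[0,-0.3,0,0,0],[0,-0.3,0,0,0]]]}}

```text
t: 6.9
eef_pos: [0.3722, -0.0689, 0.2083]
tool_rot: [0.0, 0.712, 0.702, -0.0]
contact_force: [0.7, 0.5, -2.8]
gripper_width: 0.152
grasp_force: 62.1
```

>>> {"name": "arm_command", "arguments": {"rows": [[[0,-0.5,0,0,0],[0,-0.5,0,0,0],[0,-0.5,0,0,0],[0,-0.5,0,0,0],[0,0,0,0,0],[0,0,0,0,0],[0,0,0,0,0],[0,0,0,0,0],[0,0,0,0,0],[0,0,0,0,0]]]}}

```text
t: 8.15
eef_pos: [0.2534, -0.068, 0.208]
tool_rot: [-0.0, 0.712, 0.703, -0.0]
contact_force: [0.4, 0.0, -1.6]
gripper_width: 0.146
grasp_force: 62.2
```

Run:
```python
from h import *
s=get_obs();print(s['q'].round(3),s['eef_pos'],s['tool_rot'],s['gripper_width'],s['contact_force'])
```

```text
[ 0.65  -0.262 -0.496  2.365 -0.146  1.014  0.233] [ 0.25340144 -0.0679812   0.20803767] [-1.92454947e-04  7.11601647e-01  7.02583133e-01 -7.23023413e-06] 0.14643215905323068 [ 0.35076647  0.00993127 -1.5719521 ]
```

>>> {"name": "arm_command", "arguments": {"rows": [[[0,0,0,0.5,0],[0,0,0,0.5,0],[0,0,0,0.5,0],[0,0,0,0.5,0],[0,0,0,0.5,0],[0,0,0,0,0],[0,0,0,0,0],[0,0,0,0,0],[0,0,0,0,0],[0,0,0,0,0]]]}}

```text
t: 9.4
eef_pos: [0.2689, -0.0723, 0.3534]
tool_rot: [-0.007, 0.712, 0.702, -0.004]
contact_force: [-0.3, 0.4, -3.1]
gripper_width: 0.152
grasp_force: 62.1
```

Run:
```python
from h import *
s=get_obs();print(s['q'].round(3),s['eef_pos'],s['tool_rot'],s['gripper_width'],s['contact_force'])
```

```text
[ 0.432 -0.336 -0.269  2.092 -0.09   1.391  0.182] [ 0.26888772 -0.07232014  0.35340532] [-0.00652879  0.71175957  0.70238239 -0.00382906] 0.15214575160045582 [-0.2881867   0.44220123 -3.14572368]
```

>>> {"name": "arm_command", "arguments": {"rows": [[[0,-0.5,0,0,0],[0,-0.5,0,0,0],[0,-0.5,0,0,0],[0,-0.5,0,0,0],[0,-0.5,0,0,0],[0,-0.5,0,0,0],[0,-0.5,0,0,0],[0,-0.5,0,0,0],[0,0,0,0,0],[0,0,0,0,0]]]}}

```text
t: 10.65
eef_pos: [0.1532, -0.0932, 0.2792]
tool_rot: [-0.107, 0.704, 0.7, -0.05]
contact_force: [0.3, -0.5, -2.6]
gripper_width: 0.152
grasp_force: 62.2
```

```bash
cat > st.py <<'E'
from h import *
from scipy.spatial.transform import Rotation as R
s=get_obs();m=R.from_quat(np.roll(s['tool_rot'],-1)).as_matrix()
print(s['t'],'q',s['q'].round(3),s['eef_pos'].round(4),'\nz',m[:,2].round(3),'y',m[:,1].round(3),s['gripper_width'].round(3),s['contact_force'].round(1))
E
python3 st.py
```

```text
Traceback (most recent call last):
  File "st.py", line 4, in <module>
    print(s['t'],'q',s['q'].round(3),s['eef_pos'].round(4),'\nz',m[:,2].round(3),'y',m[:,1].round(3),s['gripper_width'].round(3),s['contact_force'].round(1))
                                                                                                     ^^^^^^^^^^^^^^^^^^^^^^^^
AttributeError: 'float' object has no attribute 'round'
```

```bash
sed -i "s/s\['gripper_width'\].round(3)/round(s['gripper_width'],3),'toolx_z',m[2,0].round(3),'toolx yaw',np.arctan2(*m[1::-1,0]).round(3)/" st.py; python3 st.py
```

```text
10.65 q [ 0.858 -0.336 -0.44   2.266 -0.118  1.42   0.482] [ 0.1532 -0.0932  0.2792] 
z [-0.22   0.081 -0.972] y [ 0.975  0.004 -0.22 ] 0.152 toolx_z 0.079 toolx yaw 1.557 [ 0.3 -0.5 -2.6]
```

>>> {"name": "arm_command", "arguments": {"rows": [[[0,0.7,0.5,0.3,0],[0,0.7,0.5,0.3,0],[0,0.7,0.5,0.3,0],[0,0.4,0.5,0,0],[0,0,0.4,0,0],[0,0,0,0,0],[0,0,0,0,0],[0,0,0,0,0],[0,0,0,0,0],[0,0,0,0,0]]]}}

```text
t: 11.9
eef_pos: [0.3027, 0.0506, 0.333]
tool_rot: [-0.107, 0.704, 0.7, -0.05]
contact_force: [0.8, -0.5, -3.7]
gripper_width: 0.15
grasp_force: 62.1
```

```bash
python3 st.py
```

```text
11.9 q [ 0.731 -0.121 -0.836  1.973 -0.192  1.469 -0.057] [0.3027 0.0506 0.333 ] 
z [-0.221  0.081 -0.972] y [ 0.975  0.003 -0.221] 0.15 toolx_z 0.08 toolx yaw 1.556 [ 0.8 -0.5 -3.7]
```

>>> {"name": "arm_command", "arguments": {"rows": [[[0,0,0.9,0.35,0],[0,0,0.9,0.3,0],[0,-0.43,-0.25,0,0],[0,-0.43,-0.25,0,0],[0,-0.43,-0.25,0,0],[0,-0.43,-0.25,0,0],[0,-0.43,-0.25,0,0],[0,-0.43,-0.25,0,0],[0,-0.43,-0.25,0,0],[0,0,0,0,0]]]}}

```text
t: 13.15
eef_pos: [0.1914, 0.0913, 0.3672]
tool_rot: [-0.116, 0.701, 0.701, -0.059]
contact_force: [0.3, 0.5, -2.3]
gripper_width: 0.152
grasp_force: 61.7
```

```bash
python3 st.py
```

```text
13.15 q [-0.222 -0.336 -0.151  2.093 -0.212  1.588 -0.341] [0.1914 0.0913 0.3672] 
z [-0.245  0.081 -0.966] y [ 0.969  0.01  -0.245] 0.152 toolx_z 0.081 toolx yaw 1.56 [ 0.3  0.5 -2.3]
```

>>> {"name": "arm_command", "arguments": {"rows": [[[0,-0.2,0,0.4,0],[0,-0.2,0,0.4,0],[0,-0.2,0,0.4,0],[0,-0.2,0,0.4,0],[0,-0.2,0,0.4,0],[0,-0.2,0,0.4,0],[0,0,0,0,0],[0,0,0,0,0],[0,0,0,0,0],[0,0,0,0,0]]]}}

```text
t: 14.4
eef_pos: [0.1756, 0.1053, 0.5076]
tool_rot: [-0.127, 0.7, 0.698, -0.079]
contact_force: [0.6, -0.0, -3.5]
gripper_width: 0.151
grasp_force: 61.8
```

```bash
python3 st.py
```

```text
14.4 q [-0.182 -0.336 -0.199  1.801 -0.247  1.915 -0.421] [0.1756 0.1053 0.5076] 
z [-0.289  0.068 -0.955] y [ 0.957  0.006 -0.289] 0.151 toolx_z 0.067 toolx yaw 1.557 [ 0.6 -0.  -3.5]
```

>>> {"name": "arm_command", "arguments": {"rows": [[[0,0.15,0.28,-0.22,-1],[0,0.15,0.28,-0.22,-1],[0,0.15,0.28,-0.22,-1],[0,0.05,0.28,-0.22,-1],[0,0,0.28,-0.22,-1],[0,0,0.28,-0.22,-1],[0,0,0.28,-0.22,-1],[0,0,0.28,-0.22,-1],[0,-0.2,-0.25,0,0],[0,-0.2,-0.25,0,0]]]}}

```text
t: 15.65
eef_pos: [0.1876, 0.2103, 0.4015]
tool_rot: [-0.145, 0.885, 0.44, -0.038]
contact_force: [3.7, 3.9, -0.1]
gripper_width: 0.154
grasp_force: 61.8
```

```bash
python3 st.py
```

```text
15.65 q [-0.304 -0.337 -0.259  2.024 -0.383  1.503 -1.157] [0.1876 0.2103 0.4015] 
z [-0.195  0.224 -0.955] y [ 0.769 -0.57  -0.29 ] 0.154 toolx_z 0.061 toolx yaw 0.914 [ 3.7  3.9 -0.1]
```

>>> {"name": "arm_command", "arguments": {"rows": [[[0,-0.25,-0.3,0,0],[0,-0.25,-0.3,0,0],[0,-0.25,-0.3,0,0],[0,0,0,0,0],[0,0,0,0,0],[0,0,0,0,0],[0,0,0,0,0],[0,0,0,0,0],[0,0,0,0,0],[0,0,0,0,0]]]}}

```text
t: 16.9
eef_pos: [0.1776, 0.183, 0.3874]
tool_rot: [-0.15, 0.882, 0.442, -0.066]
contact_force: [-1.1, -0.7, -3.6]
gripper_width: 0.15
grasp_force: 61.8
```

```bash
python3 st.py
```

```text
16.9 q [-0.057 -0.336 -0.376  2.052 -0.414  1.564 -1.009] [0.1776 0.183  0.3874] 
z [-0.249  0.207 -0.946] y [ 0.76  -0.564 -0.323] 0.15 toolx_z 0.017 toolx yaw 0.927 [-1.1 -0.7 -3.6]
```

>>> {"name": "arm_command", "arguments": {"rows": [[[0,0.45,-0.03,-0.1,1],[0,0.45,-0.03,-0.1,1],[0,0.45,-0.03,-0.1,1],[0,0.45,-0.03,-0.15,1],[0,0.45,-0.03,-0.15,1],[0,0.45,-0.03,-0.15,1],[0,0.45,-0.03,-0.15,1],[0,0.45,-0.03,-0.15,1],[0,0.45,-0.03,-0.2,1],[0,0.45,-0.03,-0.2,1]]]}}

```text
t: 18.15
eef_pos: [0.4488, 0.1649, 0.2997]
tool_rot: [-0.113, 0.639, 0.751, -0.119]
contact_force: [-0.5, 0.3, -3.1]
gripper_width: 0.148
grasp_force: 61.8
```

```bash
cat >> st.py <<'E'
ya=.19;O=np.r_[.5775,.1727,0];X=np.c_[[np.cos(ya),np.sin(ya),0],[-np.sin(ya),np.cos(ya),0],[0,0,1]].T
Y=m[:,1];print('caddy yaw',np.arctan2(Y[1],Y[0]).round(3),'lean',np.arcsin(-Y[2]).round(3))
b=s['eef_pos']+[0,0,.0265]-.015*m[:,2];f=lambda x,y,z:(1000*X@(b+Y*x+np.cross(-m[:,2],Y)*y-m[:,2]*z-O)).round(1)
print('stand mm: bar',f(0,0,0),'edgeL',f(.0528,.06,-.068),'edgeR',f(.0528,-.06,-.068),'foot',f(.057,0,-.12))
print('F stand',(X@s['contact_force']).round(1),'M',(X@s['torque']).round(2))
E
python3 st.py
```

```text
18.15 q [-0.128  0.3   -0.357  1.647 -0.017  1.521 -0.321] [0.4488 0.1649 0.2997] 
z [-0.322 -0.035 -0.946] y [ 0.933  0.154 -0.324] 0.148 toolx_z 0.017 toolx yaw 1.729 [-0.5  0.3 -3.1]
caddy yaw 0.164 lean 0.33
stand mm: bar [-123.    16.3  340.4] edgeL [-93.1  76.7 260. ] edgeR [-96.9 -43.2 257.9] foot [-107.8   18.1  208.4]
F stand [-0.5  0.4 -3.1] M [-0.08 -0.57 -0.04]
```

>>> {"name": "arm_command", "arguments": {"rows": [[[0,0.2,0.04,-0.25,0.33],[0,0.2,0.04,-0.25,0],[0,0.2,0.04,-0.25,0],[0,0.2,0.04,-0.25,0],[0,0.2,0.04,-0.25,0],[0,0.2,0.04,-0.25,0],[0,0.21,0.03,-0.25,0],[0,0,0,-0.2,0],[0,0,0,0,0],[0,0,0,0,0]]]}}

```text
t: 19.4
eef_pos: [0.5291, 0.181, 0.1816]
tool_rot: [-0.114, 0.629, 0.759, -0.124]
contact_force: [-6.3, 0.0, -7.3]
gripper_width: 0.15
grasp_force: 61.1
```

```bash
python3 st.py
python3 - <<'E'
from h import *
im=cams.read_camera("scene")[:,:,::-1];cv2.imwrite("pics/c5.png",cv2.resize(im[150:350,200:400],(600,600),interpolation=3))
E
```

```text
19.4 q [-0.157  0.537 -0.333  1.574  0.06   1.377 -0.306] [0.5291 0.181  0.1816] 
z [-0.328 -0.045 -0.943] y [ 0.927  0.179 -0.331] 0.15 toolx_z 0.017 toolx yaw 1.755 [-6.3  0.  -7.3]
caddy yaw 0.19 lean 0.338
stand mm: bar [-41.   17.  222.2] edgeL [-13.4  78.2 141.6] edgeR [-14.  -41.7 139.6] foot [-27.   19.2  90.1]
F stand [-6.2  1.2 -7.3] M [0.19 0.97 0.26]
```

View pics/c5.png

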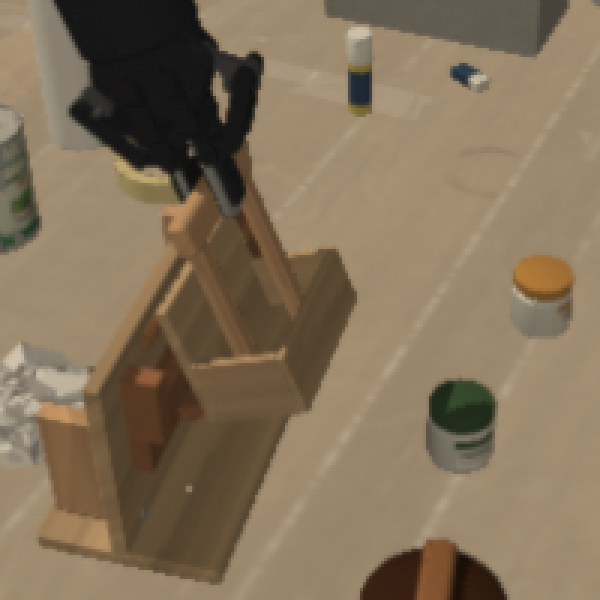

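```bash
cat >> st.py <<'E'
def fit(pts,cam="scene"):
    from scipy.optimize import least_squares
    u=np.array([q for _,q in pts]);P=lambda d:np.array([b+d+Y*x+np.cross(-m[:,2],Y)*y-m[:,2]*z for (x,y,z),_ in pts])
    print('res0',(proj(cam,P(np.zeros(3)))-u).round(1).tolist())
    r=least_squares(lambda d:(proj(cam,P(d))-u).ravel(),np.zeros(3));print('shift stand mm',(1000*X@r.x).round(1),'res',r.fun.round(1))
E
python3 - <<'E'
exec(open('st.py').read())
T=lambda x,y:(200+(x+.5)/3-.5,150+(y+.5)/3-.5)
fit([((-.036,.06,-.085),T(285,352)),((-.036,.06,-.13),T(308,410)),((-.036,-.06,-.085),T(335,250)),((-.036,-.06,-.13),T(357,297)),((0,.054,0),T(183,225))])
E
```

```text
19.45 q [-0.157  0.537 -0.333  1.574  0.06   1.377 -0.306] [0.529  0.181  0.1816] 
z [-0.328 -0.045 -0.943] y [ 0.927  0.179 -0.331] 0.149 toolx_z 0.017 toolx yaw 1.755 [-5.8  0.4 -7.3]
caddy yaw 0.19 lean 0.338
stand mm: bar [-41.   17.1 222.2] edgeL [-13.4  78.3 141.6] edgeR [-14.1 -41.7 139.6] foot [-27.   19.2  90.1]
F stand [-5.6  1.5 -7.3] M [0.17 0.9  0.27]
res0 [[4.3, 1.9], [5.0, 1.0], [5.0, -2.7], [4.8, -0.9], [4.3, 7.1]]
shift stand mm [ 9.4 -0.7  1.1] res [-0.6  0.4  0.3 -0.5  0.6 -4.   0.5 -2.2 -0.6  5.6]
```

```bash
cat >> st.py <<'E'
def fit2(pts,cam="scene"):
    from scipy.optimize import least_squares
    u=np.array([q for _,q in pts]);L=np.array([p for p,_ in pts])
    B=np.c_[Y,np.cross(-m[:,2],Y),-m[:,2]]
    P=lambda v:b+v[:3]+L@(B@R.from_rotvec(v[3:]).as_matrix()).T
    w=np.r_[.005,.005,.005,.1,.1,.1]
    r=least_squares(lambda v:np.r_[(proj(cam,P(v))-u).ravel(),v/w*.5],np.zeros(6));print('shift stand mm',(1000*X@r.x[:3]).round(1),'rot caddy',r.x[3:].round(3),'res',r.fun.round(1)[:2*len(u)])
    return P(r.x)
E
python3 - <<'E'
exec(open('st.py').read())
T=lambda x,y:(200+(x+.5)/3-.5,150+(y+.5)/3-.5)
fit2([((-.036,.06,-.085),T(285,352)),((-.036,.06,-.13),T(308,410)),((-.036,-.06,-.085),T(335,250)),((-.036,-.06,-.13),T(357,297)),((0,.054,0),T(183,225))])
im=cams.read_camera("scene")[:,:,::-1]
S=cv2.resize(im[210:310,220:320],(600,600),interpolation=3)
pr=lambda x,y,z:proj("scene",[b+Y*x+np.cross(-m[:,2],Y)*y-m[:,2]*z])[0]
for p in [(-.036,.06,-.085),(-.036,.06,-.13),(.036,.06,-.085),(.0528,.06,-.068),(.036,.06,-.13),(.036,.06,-.042),(0,.054,0),(.057,.056,-.12)]:
    q=pr(*p);cv2.circle(S,(int((q[0]-220+.5)*6),int((q[1]-210+.5)*6)),4,(0,0,255),1)
cv2.imwrite("pics/c6.png",S)
E
```

```text
19.45 q [-0.157  0.537 -0.333  1.574  0.06   1.377 -0.306] [0.529  0.181  0.1816] 
z [-0.328 -0.045 -0.943] y [ 0.927  0.179 -0.331] 0.149 toolx_z 0.017 toolx yaw 1.755 [-5.8  0.4 -7.3]
caddy yaw 0.19 lean 0.338
stand mm: bar [-41.   17.1 222.2] edgeL [-13.4  78.3 141.6] edgeR [-14.1 -41.7 139.6] foot [-27.   19.2  90.1]
F stand [-5.6  1.5 -7.3] M [0.17 0.9  0.27]
shift stand mm [5.3 3.4 8.9] rot caddy [ 0.086 -0.011  0.041] res [-0.4 -1.2 -0.2 -0.3  0.5 -1.5 -0.2  1.6  0.5  1.4]
```

View pics/c6.png

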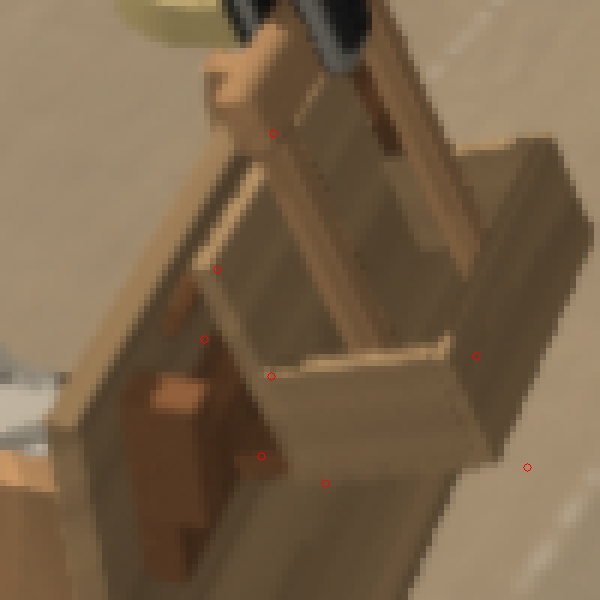

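Run:
```python
exec(open('st.py').read())
T=lambda x,y:(220+(x+.5)/6-.5,210+(y+.5)/6-.5)
P=fit2([((-.036,.06,-.085),T(445,345)),((-.036,.06,-.13),T(497,462)),((.036,.06,-.042),T(200,267)),((.036,.06,-.13),T(287,476)),((-.036,-.06,-.085),T(553,138)),((-.036,-.06,-.13),T(594,228)),((0,.054,0),T(222,95))])
```

```text
19.5 q [-0.157  0.537 -0.333  1.574  0.06   1.377 -0.306] [0.529  0.181  0.1816] 
z [-0.328 -0.045 -0.943] y [ 0.927  0.179 -0.331] 0.151 toolx_z 0.017 toolx yaw 1.755 [-6.  -0.1 -6.5]
caddy yaw 0.19 lean 0.338
stand mm: bar [-41.1  17.  222.2] edgeL [-13.4  78.2 141.6] edgeR [-14.1 -41.7 139.6] foot [-27.   19.2  90.1]
F stand [-5.9  1.  -6.5] M [0.17 0.99 0.3 ]
shift stand mm [10.2  1.3  3.6] rot caddy [0.065 0.029 0.022] res [-0.4 -0.9 -0.2 -0.7 -3.  -1.9  1.   1.1 -0.1 -1.7  0.6  1.6  2.4  2.5]
```

```bash
sed -i "s/b=s\['eef_pos'\]+\[0,0,.0265\]-.015\*m/b=s['eef_pos']-.0415*m/" st.py
```

>>> {"name": "arm_command", "arguments": {"rows": [[[0,-0.1,-0.02,0,0],[0,0,0,0,0],[0,0,0,0,0],[0,0,0,0,0],[0,0,0,0,0],[0,0,0,0,0],[0,0,0,0,0],[0,0,0,0,0],[0,0,0,0,0],[0,0,0,0,0]]], "newtons": 35}}

```text
t: 20.75
eef_pos: [0.5262, 0.18, 0.1834]
tool_rot: [-0.111, 0.63, 0.759, -0.121]
contact_force: [0.3, 0.6, -3.8]
gripper_width: 0.15
grasp_force: 61.8
```

```bash
python3 st.py
```

```text
20.75 q [-0.154  0.525 -0.334  1.587  0.058  1.368 -0.308] [0.5262 0.18   0.1834] 
z [-0.321 -0.043 -0.946] y [ 0.93   0.177 -0.323] 0.15 toolx_z 0.017 toolx yaw 1.753 [ 0.3  0.6 -3.8]
caddy yaw 0.188 lean 0.329
stand mm: bar [-35.6  16.1 222.7] edgeL [ -7.2  77.2 142.3] edgeR [ -8.1 -42.8 140.3] foot [-20.5  18.2  90.7]
F stand [ 0.5  0.5 -3.8] M [-0.08 -0.62 -0.03]
```

>>> {"name": "arm_command", "arguments": {"rows": [[[0,0,0,-0.05,0],[0,0,0,-0.05,0],[0,0,0,-0.05,0],[0,0,0,-0.05,0],[0,0,0,-0.04,0],[0,0,0,-0.03,0],[0,0,0,-0.02,0],[0,0,0,-0.02,0],[0,0,0,0,0],[0,0,0,0,0]]], "newtons": 35}}

```text
t: 22.0
eef_pos: [0.5262, 0.1799, 0.1649]
tool_rot: [-0.111, 0.63, 0.759, -0.121]
contact_force: [-0.2, -0.2, -2.6]
gripper_width: 0.151
grasp_force: 61.9
```

```bash
python3 st.py
```

```text
22.0 q [-0.156  0.543 -0.333  1.603  0.064  1.335 -0.31 ] [0.5262 0.1799 0.1649] 
z [-0.321 -0.043 -0.946] y [ 0.93   0.177 -0.323] 0.151 toolx_z 0.017 toolx yaw 1.753 [-0.2 -0.2 -2.6]
caddy yaw 0.188 lean 0.329
stand mm: bar [-35.5  16.  204.1] edgeL [ -7.1  77.2 123.7] edgeR [ -8.  -42.8 121.7] foot [-20.4  18.1  72.2]
F stand [-0.2 -0.1 -2.6] M [-0.06 -0.62  0.01]
```

Free still; continue down slowly, about 1 mm per row.

>>> {"name": "arm_command", "arguments": {"rows": [[[0,0,0,-0.02,0],[0,0,0,-0.02,0],[0,0,0,-0.02,0],[0,0,0,-0.02,0],[0,0,0,-0.02,0],[0,0,0,0,0],[0,0,0,0,0],[0,0,0,0,0],[0,0,0,0,0],[0,0,0,0,0]]]}}

```text
t: 23.25
eef_pos: [0.5267, 0.1803, 0.1592]
tool_rot: [-0.111, 0.63, 0.759, -0.12]
contact_force: [3.4, 1.3, 4.4]
gripper_width: 0.149
grasp_force: 63.3
```

```bash
python3 st.py
```

```text
23.25 q [-0.156  0.549 -0.332  1.607  0.066  1.324 -0.31 ] [0.5267 0.1803 0.1592] 
z [-0.32  -0.043 -0.947] y [ 0.93   0.177 -0.322] 0.149 toolx_z 0.017 toolx yaw 1.753 [3.4 1.3 4.4]
caddy yaw 0.189 lean 0.328
stand mm: bar [-35.   16.2 198.5] edgeL [ -6.5  77.4 118.2] edgeR [ -7.4 -42.5 116.1] foot [-19.7  18.4  66.6]
F stand [3.6 0.6 4.4] M [-0.23 -1.2   0.11]
```

>>> {"name": "arm_command", "arguments": {"rows": [[[17,0,0,0,0],[19,0,0,0,0],[21,0,0,0,0],[23,0,0,0,0],[25,0,0,0,0],[25,0,0,0,0],[25,0,0,0,0],[25,-0.03,-0.006,-0.01,0],[25,-0.03,-0.006,-0.01,0],[25,0,0,0,0]]], "newtons": 25}}

```text
t: 24.5
eef_pos: [0.5223, 0.1792, 0.1576]
tool_rot: [-0.111, 0.63, 0.759, -0.121]
contact_force: [-1.5, -1.1, -0.2]
gripper_width: 0.295
grasp_force: 0.7
```

```bash
python3 st.py;  python3 - <<'E'
from h import *
im=cams.read_camera("scene")[:,:,::-1];cv2.imwrite("pics/c7.png",cv2.resize(im[190:310,220:340],(600,600),interpolation=3))
E
```

```text
24.5 q [-0.155  0.545 -0.333  1.619  0.065  1.318 -0.311] [0.5223 0.1792 0.1576] 
z [-0.321 -0.043 -0.946] y [ 0.929  0.177 -0.324] 0.295 toolx_z 0.017 toolx yaw 1.753 [-1.5 -1.1 -0.2]
caddy yaw 0.188 lean 0.33
stand mm: bar [-39.5  16.  196.8] edgeL [-11.1  77.2 116.4] edgeR [-12.  -42.8 114.4] foot [-24.4  18.1  64.9]
F stand [-1.7 -0.8 -0.2] M [-0.02 -0.06 -0.02]
```

View pics/c7.png

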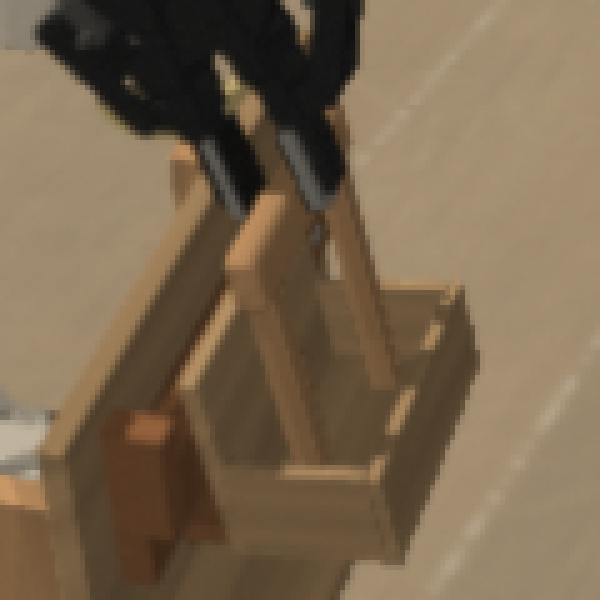

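>>> {"name": "arm_command", "arguments": {"rows": [[[25,-0.04,-0.008,-0.025,0],[25,-0.04,-0.008,-0.025,0],[25,-0.04,-0.008,-0.025,0],[25,-0.04,-0.008,-0.025,0],[25,-0.04,-0.008,-0.025,0],[25,-0.04,-0.008,-0.025,0],[25,-0.04,-0.008,-0.025,0],[25,-0.03,-0.006,-0.025,0],[25,0,0,0,0],[25,0,0,0,0]]]}}

```text
t: 25.8
eef_pos: [0.5042, 0.1755, 0.1456]
tool_rot: [-0.111, 0.63, 0.759, -0.121]
contact_force: [0.8, -0.4, -0.4]
gripper_width: 0.297
grasp_force: 0.4
```

```bash
python3 st.py;  python3 - <<'E'
from h import *
im=cams.read_camera("scene")[:,:,::-1];cv2.imwrite("pics/c8.png",cv2.resize(im[190:310,220:340],(600,600),interpolation=3))
E
```

```text
25.8 q [-0.151  0.529 -0.338  1.676  0.063  1.275 -0.315] [0.5042 0.1755 0.1456] 
z [-0.321 -0.043 -0.946] y [ 0.93   0.177 -0.323] 0.297 toolx_z 0.017 toolx yaw 1.753 [ 0.8 -0.4 -0.4]
caddy yaw 0.188 lean 0.329
stand mm: bar [-58.1  15.9 184.9] edgeL [-29.6  77.  104.5] edgeR [-30.5 -43.  102.5] foot [-42.9  18.   52.9]
F stand [ 0.7 -0.5 -0.4] M [-0.06 -0.51  0.04]
```

View pics/c8.png

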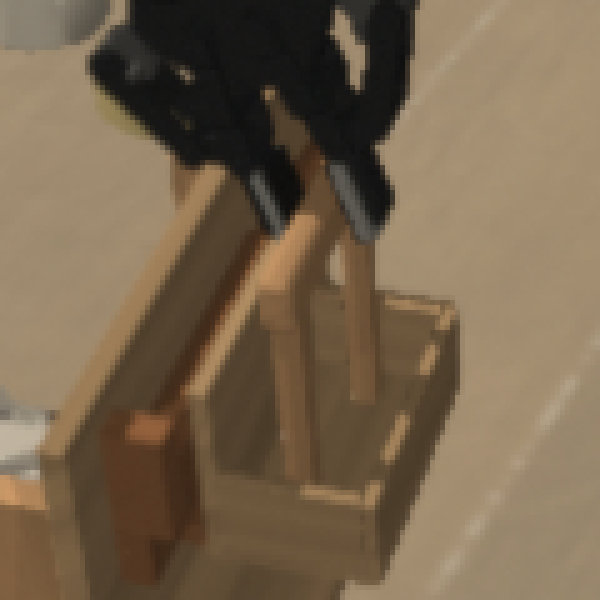

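Run:
```python
from h import *
from scipy.optimize import least_squares
ya=.19;O=np.r_[.5775,.1727,0];X=np.c_[[np.cos(ya),np.sin(ya),0],[-np.sin(ya),np.cos(ya),0],[0,0,1]]
T=lambda x,y:(220+(x+.5)/5-.5,190+(y+.5)/5-.5)
pts=[((-36,60,-85),(375,507)),((-36,60,-130),(382,582)),((-36,-60,-85),(457,305)),((-36,-60,-130),(460,392)),((36,60,-42),(192,393)),((0,54,12),(275,287))]
u=np.array([T(*q) for _,q in pts]);L=np.array([p for p,_ in pts])/1000.
P=lambda v:O+(np.r_[v[0],v[1],v[2]]/1000+L@cv2.Rodrigues(np.array([v[3],v[4],0.]))[0].T)@X.T
r=least_squares(lambda v:np.r_[(proj("scene",P(v))-u).ravel(),(v[3:])*5],np.r_[-57,16,182,0,0])
print(r.x.round(3),r.fun.round(1))
print((proj("scene",P([-56.8,r.x[1],182,0,0]))-u).round(1).tolist())
```

```text
[-5.0805e+01  4.1810e+00  1.6676e+02  5.0000e-03  5.0000e-03] [ 0.1 -0.5 -0.2  0.5  0.2  0.9  0.1 -0.8 -0.1 -0.2 -0.1  0.2  0.   0. ]
[[2.6, -5.6], [2.2, -4.4], [2.6, -4.3], [2.4, -5.9], [2.0, -5.7], [2.5, -5.6]]
```

```bash
cat > hung.py <<'E'
from h import *
from scipy.optimize import least_squares
ya=.19;O=np.r_[.5775,.1727,0];X=np.c_[[np.cos(ya),np.sin(ya),0],[-np.sin(ya),np.cos(ya),0],[0,0,1]]
L=np.array([(-36,60,-85),(-36,60,-130),(-36,-60,-85),(-36,-60,-130),(36,60,-42),(0,54,12)])/1000.
P=lambda v:O+(np.r_[v[0],v[1],v[2]]/1000+L)@X.T
E
python3 - <<'E'
from hung import *
T=lambda x,y:(220+(x+.5)/5-.5,190+(y+.5)/5-.5)
u=np.array([T(*q) for q in[(375,507),(382,582),(457,305),(460,392),(192,393),(275,287)]])
for y in(8,12,16,20):
  for z in(176,182): print(y,z,(proj("scene",P([-56.8,y,z]))-u).mean(0).round(1))
# known stand points, from c2 (4x at 205,195): board top-left front corner, plate front-left, plate front-right, stop top
T4=lambda x,y:(205+(x+.5)/4-.5,195+(y+.5)/4-.5)
S=lambda a,b,c:O+X@np.r_[a,b,c]
print(proj("scene",[S(0,.14,.16),S(0,-.14,.16),S(-.063,.14,.014),S(-.063,-.14,.014)])-[T4(112,342),T4(308,3),T4(275,580),T4(425,222)])
E
```

```text
8 176 [ 2.  -1.7]
8 182 [ 1.8 -4. ]
12 176 [ 1.4 -0.4]
12 182 [ 1.2 -2.6]
16 176 [0.7 1. ]
16 182 [ 0.6 -1.3]
20 176 [0.1 2.3]
20 182 [-0.   0.1]
[[ 0.04236695  0.01355832]
 [ 1.28321208 -0.66553644]
 [-0.60246298  1.05184067]
 [ 0.6044955  -1.05128828]]
```

>>> {"name": "arm_command", "arguments": {"rows": [[[32,0,0,0,0],[40,0,0,0,0],[40,0,0,0,0],[40,0.07,0.013,0.22,0],[40,0.07,0.013,0.22,0],[40,0.07,0.013,0.22,0],[40,0.06,-0.32,0.05,0],[0,0.06,-0.32,0,0],[0,0.06,-0.32,0,0],[0,0.06,-0.32,0,0]]]}}

```text
t: 27.1
eef_pos: [0.531, 0.0989, 0.1878]
tool_rot: [-0.111, 0.63, 0.759, -0.121]
contact_force: [0.1, -0.6, 0.1]
gripper_width: -0.004
grasp_force: 0.0
```

```bash
python3 st.py
```

```text
27.1 q [-0.05   0.495 -0.307  1.621  0.077  1.372 -0.189] [0.531  0.0989 0.1878] 
z [-0.322 -0.043 -0.946] y [ 0.929  0.176 -0.324] -0.004 toolx_z 0.016 toolx yaw 1.752 [ 0.1 -0.6  0.1]
caddy yaw 0.187 lean 0.33
stand mm: bar [-46.2 -64.5 227.1] edgeL [-17.8  -3.4 146.6] edgeR [ -18.8 -123.4  144.7] foot [-31.2 -62.5  95.1]
F stand [-0.1 -0.6  0.1] M [ 0.01 -0.32 -0.01]
```

>>> {"name": "arm_command", "arguments": {"rows": [[[0,-0.06,-0.012,-0.22,0],[0,-0.06,-0.012,-0.22,0],[0,-0.06,-0.012,-0.22,0],[0,0,0,0,0],[0,-0.013,0.065,0,0],[0,-0.013,0.065,0,0],[0,-0.013,0.065,0,0],[0,0,0,0,0],[0,0,0,0,0],[0,0,0,0,0]]]}}

```text
t: 28.35
eef_pos: [0.5179, 0.1104, 0.1486]
tool_rot: [-0.111, 0.63, 0.759, -0.121]
contact_force: [-1.0, -1.2, -0.6]
gripper_width: 0.002
grasp_force: 0.0
```

```bash
python3 st.py
cat > tm.py <<'E'
# track tub-left wall patch of c8 in scene now
from h import *
old=cv2.resize(cv2.imread("pics/c8.png"),(120,120),interpolation=cv2.INTER_AREA)
im=cams.read_camera("scene")[:,:,::-1]
big=lambda a:cv2.resize(a,None,fx=4,fy=4,interpolation=cv2.INTER_CUBIC)
for n,(x0,y0,x1,y1) in dict(leftwall=(36,74,80,118),frontright=(74,56,94,90)).items():
    t=big(old[y0:y1,x0:x1].copy());s=big(im[190+y0-15:190+y1+15,220+x0-20:220+x1+20].copy())
    r=cv2.matchTemplate(s,t,cv2.TM_CCOEFF_NORMED);_,v,_,l=cv2.minMaxLoc(r);print(n,round(v,3),'moved px',l[0]/4-20,l[1]/4-15)
E
python3 tm.py
```

```text
28.35 q [-0.066  0.519 -0.312  1.682  0.082  1.286 -0.215] [0.5179 0.1104 0.1486] 
z [-0.321 -0.043 -0.946] y [ 0.93   0.177 -0.323] 0.002 toolx_z 0.017 toolx yaw 1.753 [-1.  -1.2 -0.6]
caddy yaw 0.188 lean 0.329
stand mm: bar [-56.9 -50.7 187.9] edgeL [-28.4  10.4 107.5] edgeR [ -29.4 -109.6  105.5] foot [-41.7 -48.7  55.9]
F stand [-1.2 -1.  -0.6] M [-0.03 -0.38  0.01]
leftwall 0.998 moved px 0.0 0.0
frontright 0.953 moved px 0.0 0.0
```

>>> {"name": "arm_command", "arguments": {"rows": [[[0,-0.006,0.03,0,0],[0,-0.006,0.03,0,0],[0,-0.006,0.03,0,0],[0,-0.006,0.03,0,0],[0,-0.006,0.03,0,0],[0,-0.006,0.03,0,0],[0,-0.006,0.03,0,0],[0,-0.006,0.03,0,0],[0,0,0,0,0],[0,0,0,0,0]]]}}

```text
t: 29.65
eef_pos: [0.5155, 0.1191, 0.1498]
tool_rot: [-0.109, 0.632, 0.758, -0.124]
contact_force: [-0.3, -14.3, 11.0]
gripper_width: 0.005
grasp_force: 7.0
```

```bash
python3 st.py; python3 tm.py
```

```text
29.65 q [-0.083  0.518 -0.313  1.681  0.083  1.29  -0.237] [0.5155 0.1191 0.1498] 
z [-0.321 -0.05  -0.946] y [ 0.93   0.172 -0.325] 0.005 toolx_z 0.009 toolx yaw 1.75 [ -0.3 -14.3  11. ]
caddy yaw 0.183 lean 0.331
stand mm: bar [-57.5 -41.5 189. ] edgeL [-29.1  19.  108.1] edgeR [ -30.3 -101.   107. ] foot [-42.6 -40.4  57. ]
F stand [ -3. -14.  11.] M [-2.72  1.21  0.99]
leftwall 0.981 moved px -0.5 0.75
frontright 0.929 moved px 0.25 0.0
```

>>> {"name": "arm_command", "arguments": {"rows": [[[0,0.01,-0.06,0,0],[0,0.01,-0.06,0,0],[0,0,0,0,0],[0,0,0,0,0],[0,0,0,0,0],[0,0,0,0,0],[0,0,0,0,0],[0,0,0,0,0],[0,0,0,0,0],[0,0,0,0,0]]]}}

```text
t: 30.95
eef_pos: [0.5162, 0.1177, 0.1486]
tool_rot: [-0.111, 0.63, 0.759, -0.121]
contact_force: [0.6, 0.2, -0.1]
gripper_width: -0.002
grasp_force: 0.0
```

```bash
python3 st.py; python3 tm.py
python3 - <<'E'
from hung import *
T=lambda x,y:(220+(x+.5)/5-.5,190+(y+.5)/5-.5)
for n,p,z in(("st",(183,415),.1445),("st",(172,440),.1445),("st",(125,440),.1445),("st",(130,412),.1445),("bbL",(192,393),.140)):
    print(n,(1000*X.T@(atz("scene",T(*p),z)-O)).round(1))
# inverse-brightness profile around the stop top now
im=cams.read_camera("scene")
sub=im[268:282,236:266].astype(int)
print("rows268..281, cols236..265 (R channel)");print(sub[:,:,0])
E
```

```text
30.95 q [-0.076  0.519 -0.315  1.682  0.08   1.285 -0.227] [0.5162 0.1177 0.1486] 
z [-0.321 -0.043 -0.946] y [ 0.93   0.177 -0.323] -0.002 toolx_z 0.017 toolx yaw 1.753 [ 0.6  0.2 -0.1]
caddy yaw 0.188 lean 0.329
stand mm: bar [-57.2 -43.1 187.9] edgeL [-28.8  18.  107.5] edgeR [ -29.7 -102.   105.5] foot [-42.1 -41.1  55.9]
F stand [ 0.6  0.1 -0.1] M [-0.03 -0.37 -0.04]
leftwall 0.986 moved px -0.25 0.5
frontright 0.937 moved px 0.25 0.0
st [-25.9  96.5 144.5]
st [-26.8 109.8 144.5]
st [-10.2 114.1 144.5]
st [ -6.3  99.9 144.5]
bbL [-22.8  80.  140. ]
rows268..281, cols236..265 (R channel)
[[153 153 149 127  93  78  79  82  83  83  82  79  78  78  80  76  68  65
   66  75 110 145 165 168 156 117  88  82  82  83]
 [153 152 139 108  82  78  81  83  84  82  79  79  77  79  78  72  66  65
   70  94 102 132 149 149 130  98  83  81  82  84]
 [152 146 122  90  78  79  82  83  83  80  79  77  78  79  74  67  66  69
   80 106 105 109 116 117 111  92  82  81  83  83]
 [150 133 101  80  78  81  80  80  80  80  80  81  82  79  72  68  72  80
   89  96  96 103 110 112 110  92  81  82  84  83]
 
[... 549 characters left out ...]
143 144 145 144 137 108
   77  72  76  80 101 112 113 103  89  81  79  78]
 [ 76  80  83  83  84  84  82  83  88 108 125 130 134 138 139 138 122  90
   69  70  74  77 102 115 117 110  92  81  78  78]
 [ 78  81  83  84  85  86  85  85  88  95 102 105 109 114 117 118 100  75
   67  69  72  72 100 116 117 113  93  80  78  79]
 [ 80  83  83  84  84  86  86  86  86  87  88  89  89  91  93  91  79  68
   66  69  68  68  93 110 114 109  90  78  79  80]
 [ 82  83  83  83  84  85  86  85  86  86  86  85  85  85  86  82  71  66
   66  68  65  64  82 101 107 106  88  78  79  81]
 [ 83  84  83  81  83  86  86  86  86  86  86  86  86  85  85  83  73  67
   66  66  62  62  74  95 105 104  88  80  80  81]]
```

>>> {"name": "arm_command", "arguments": {"rows": [[[0,0.03,-0.15,0.1,0],[0,0.03,-0.15,0.1,-1],[0,0.04,-0.15,0.1,-1],[0,0.04,-0.05,0,-1],[0,0.04,-0.05,0,-1],[0,0.04,-0.05,0,-1],[0,0.04,-0.05,0,-1],[0,0.04,0,0,-1],[0,0.04,0,0,-1],[0,0.04,0,0,-1]]]}}

```text
t: 32.3
eef_pos: [0.5395, 0.0775, 0.167]
tool_rot: [-0.147, 0.859, 0.485, -0.073]
contact_force: [-1.2, 0.7, 0.2]
gripper_width: -0.005
grasp_force: 0.0
```

>>> {"name": "arm_command", "arguments": {"rows": [[[0,0,0,0,-1],[0,0,0,0,-1],[0,0,0,0,-1],[0,0,0,0,-1],[0,0,0,0,-1],[0,0,0,0,-1],[0,0,0,0,-1],[0,0,0,0,-1],[0,0,0,0,-1],[0,0,0,0,-1]]]}}

```text
t: 33.55
eef_pos: [0.5394, 0.0774, 0.1672]
tool_rot: [-0.164, 0.98, 0.113, -0.01]
contact_force: [-0.1, -0.1, 0.2]
gripper_width: -0.006
grasp_force: 0.0
```

```bash
cat >> st.py <<'E'
print('TIP stand mm',(1000*X@(s['eef_pos']-.0265*m[:,2]-O)).round(1),'toolz stand',(X@m[:,2]).round(3),'tooly',(X@Y).round(3))
E
python3 st.py; python3 tm.py
```

```text
33.55 q [ 0.01   0.352 -0.071  1.882 -0.368  0.981 -1.181] [0.5394 0.0774 0.1672] 
z [-0.057  0.319 -0.946] y [ 0.217 -0.921 -0.324] -0.006 toolx_z 0.017 toolx yaw 0.226 [-0.1 -0.1  0.2]
caddy yaw -1.339 lean 0.33
stand mm: bar [-55.5 -99.8 206.4] edgeL [   6.8 -125.5  126. ] edgeR [-113.1 -129.9  124. ] foot [ -52.7 -114.8   74.5]
F stand [-0.1 -0.1  0.2] M [-0.33  0.05 -0.03]
TIP stand mm [-55.5 -95.  192.2] toolz stand [ 0.005  0.324 -0.946] tooly [ 0.04  -0.945 -0.324]
leftwall 0.986 moved px -0.25 0.5
frontright 0.945 moved px 0.25 0.0
```

>>> {"name": "arm_command", "arguments": {"rows": [[[0,0,0,-0.3,0],[0,0,0,-0.3,0],[0,0,0,-0.3,0],[0,0,0,-0.3,0],[0,0,0,-0.3,0],[0,0,0,-0.3,0],[0,-0.02,0.1,-0.1,0],[0,-0.03,0.15,0,0],[0,-0.03,0.15,0,0],[0,-0.02,0.08,0,0]]]}}

```text
t: 34.85
eef_pos: [0.5331, 0.1088, 0.0533]
tool_rot: [-0.164, 0.979, 0.117, -0.01]
contact_force: [0.0, 0.4, -0.4]
gripper_width: 0.001
grasp_force: 0.0
```

```bash
python3 st.py|tail -2; python3 tm.py
```

```text
F stand [ 0.1  0.4 -0.4] M [-0.33 -0.    0.02]
TIP stand mm [-55.7 -62.9  78.4] toolz stand [ 0.003  0.324 -0.946] tooly [ 0.048 -0.945 -0.324]
leftwall 0.986 moved px -0.25 0.5
frontright 0.892 moved px 0.25 0.5
```

>>> {"name": "arm_command", "arguments": {"rows": [[[0,-0.007,0.033,0,0],[0,-0.007,0.033,0,0],[0,-0.007,0.033,0,0],[0,-0.007,0.033,0,0],[0,-0.007,0.033,0,0],[0,-0.007,0.033,0,0],[0,-0.007,0.033,0,0],[0,-0.007,0.033,0,0],[0,0,0,0,0],[0,0,0,0,0]]]}}

```text
t: 36.15
eef_pos: [0.5312, 0.1182, 0.0527]
tool_rot: [-0.162, 0.98, 0.114, -0.01]
contact_force: [0.4, -14.2, 5.0]
gripper_width: -0.002
grasp_force: 0.0
```

```bash
python3 st.py|tail -2; python3 tm.py
```

```text
F stand [ -2.3 -14.    5. ] M [-1.33  0.31  0.24]
TIP stand mm [-55.9 -53.3  77.8] toolz stand [ 0.005  0.32  -0.948] tooly [ 0.042 -0.947 -0.319]
leftwall 0.963 moved px -1.0 2.25
frontright 0.81 moved px 1.25 0.5
```

>>> {"name": "arm_command", "arguments": {"rows": [[[0,0.02,-0.1,0,0],[0,0.02,-0.1,0,0],[0,0,0,0.25,0],[0,0,0,0.25,0],[0,0.1,0.02,0.24,0],[0,0.16,0.03,0,0],[0,0.16,0.03,0,0],[0,0,0,0,0],[0,0,0,0,0],[0,0,0,0,0]]]}}

```text
t: 37.45
eef_pos: [0.5567, 0.1161, 0.0967]
tool_rot: [-0.164, 0.98, 0.116, -0.011]
contact_force: [-0.0, 0.2, -0.0]
gripper_width: 0.004
grasp_force: 0.0
```

```bash
python3 st.py|tail -2; python3 tm.py
```

```text
F stand [ 0.   0.2 -0. ] M [-0.36 -0.01 -0.04]
TIP stand mm [-31.1 -60.2 121.7] toolz stand [ 0.001  0.324 -0.946] tooly [ 0.046 -0.945 -0.324]
leftwall 0.988 moved px -0.5 1.0
frontright 0.926 moved px -0.25 0.5
```

>>> {"name": "arm_command", "arguments": {"rows": [[[0,-0.007,0.033,0,0],[0,-0.007,0.033,0,0],[0,-0.007,0.033,0,0],[0,-0.007,0.033,0,0],[0,-0.007,0.033,0,0],[0,-0.007,0.033,0,0],[0,-0.007,0.033,0,0],[0,-0.007,0.033,0,0],[0,0,0,0,0],[0,0,0,0,0]]]}}

```text
t: 38.75
eef_pos: [0.5541, 0.1312, 0.097]
tool_rot: [-0.163, 0.98, 0.116, -0.011]
contact_force: [-0.2, -3.9, 1.2]
gripper_width: -0.003
grasp_force: 2.1
```

```bash
python3 st.py|tail -2; python3 tm.py
```

```text
F stand [-0.9 -3.8  1.2] M [-1.12  0.09 -0.03]
TIP stand mm [-30.9 -44.9 122. ] toolz stand [ 0.002  0.323 -0.946] tooly [ 0.046 -0.945 -0.323]
leftwall 0.987 moved px -0.5 1.0
frontright 0.909 moved px -0.25 0.5
```

>>> {"name": "arm_command", "arguments": {"rows": [[[0,-0.006,0.03,0,0],[0,-0.006,0.03,0,0],[0,-0.006,0.03,0,0],[0,-0.006,0.03,0,0],[0,-0.006,0.03,0,0],[0,-0.006,0.03,0,0],[0,0,0,0,0],[0,0,0,0,0],[0,0,0,0,0],[0,0,0,0,0]]]}}

```text
t: 40.05
eef_pos: [0.5527, 0.1391, 0.0969]
tool_rot: [-0.162, 0.98, 0.115, -0.01]
contact_force: [-0.9, -11.4, 3.8]
gripper_width: -0.003
grasp_force: 5.8
```

```bash
python3 st.py|tail -2; python3 tm.py
```

```text
F stand [ -3.  -11.    3.8] M [-2.37  0.42  0.06]
TIP stand mm [-30.8 -36.8 122. ] toolz stand [ 0.004  0.32  -0.947] tooly [ 0.044 -0.946 -0.32 ]
leftwall 0.981 moved px -1.75 3.75
frontright 0.758 moved px -0.5 0.5
```

>>> {"name": "arm_command", "arguments": {"rows": [[[0,-0.003,0.017,0,0],[0,-0.003,0.017,0,0],[0,-0.003,0.017,0,0],[0,-0.003,0.017,0,0],[0,-0.003,0.017,0,0],[0,0,0,0,0],[0,0,0,0,0],[0,0,0,0,0],[0,0,0,0,0],[0,0,0,0,0]]]}}

```text
t: 41.35
eef_pos: [0.5519, 0.1437, 0.0969]
tool_rot: [-0.162, 0.98, 0.115, -0.01]
contact_force: [-0.9, -12.7, 4.8]
gripper_width: -0.004
grasp_force: 6.4
```

```bash
python3 st.py|tail -2; python3 tm.py
```

```text
F stand [ -3.3 -12.3   4.8] M [-2.55  0.49  0.1 ]
TIP stand mm [-30.7 -32.1 122. ] toolz stand [ 0.004  0.32  -0.947] tooly [ 0.043 -0.947 -0.32 ]
leftwall 0.964 moved px -2.5 5.5
frontright 0.725 moved px -0.5 0.0
```

>>> {"name": "arm_command", "arguments": {"rows": [[[0,-0.003,0.014,0,0],[0,-0.003,0.014,0,0],[0,-0.003,0.014,0,0],[0,-0.003,0.014,0,0],[0,0,0,0,0],[0,0,0,0,0],[0,0,0,0,0],[0,0,0,0,0],[0,0,0,0,0],[0,0,0,0,0]]]}}

```text
t: 42.65
eef_pos: [0.5512, 0.1471, 0.0969]
tool_rot: [-0.162, 0.98, 0.115, -0.01]
contact_force: [-0.1, -13.5, 3.9]
gripper_width: -0.004
grasp_force: 6.4
```

```bash
python3 st.py|tail -2; python3 tm.py
```

```text
F stand [ -2.6 -13.3   3.9] M [-2.46  0.5   0.13]
TIP stand mm [-30.8 -28.7 122. ] toolz stand [ 0.004  0.32  -0.947] tooly [ 0.043 -0.947 -0.32 ]
leftwall 0.958 moved px -3.0 6.75
frontright 0.705 moved px -3.0 8.75
```

>>> {"name": "arm_command", "arguments": {"rows": [[[0,-0.003,0.014,0,0],[0,-0.003,0.014,0,0],[0,-0.003,0.014,0,0],[0,-0.003,0.014,0,0],[0,0,0,0,0],[0,0,0,0,0],[0,0,0,0,0],[0,0,0,0,0],[0,0,0,0,0],[0,0,0,0,0]]]}}

```text
t: 43.95
eef_pos: [0.551, 0.1485, 0.0968]
tool_rot: [-0.161, 0.98, 0.114, -0.01]
contact_force: [-0.1, -17.4, 6.3]
gripper_width: -0.001
grasp_force: 8.7
```

```bash
python3 st.py|tail -2; python3 tm.py
```

```text
F stand [ -3.3 -17.1   6.3] M [-3.3   0.65  0.15]
TIP stand mm [-30.7 -27.2 121.9] toolz stand [ 0.004  0.318 -0.948] tooly [ 0.042 -0.947 -0.318]
leftwall 0.947 moved px -3.25 7.25
frontright 0.712 moved px -3.25 9.25
```

>>> {"name": "arm_command", "arguments": {"rows": [[[0,0.006,-0.03,0,0],[0,0.006,-0.03,0,0],[0,0.01,-0.06,0,0],[0,0.02,-0.12,0,0],[0,0.04,-0.2,0,0],[0,0.04,-0.2,0.1,0],[0,0.04,-0.2,0.2,0],[0,0,0,0.2,0],[0,0,0,0,0],[0,0,0,0,0]]]}}

```text
t: 45.25
eef_pos: [0.5588, 0.1049, 0.1271]
tool_rot: [-0.164, 0.979, 0.117, -0.011]
contact_force: [-0.2, -0.0, -0.5]
gripper_width: -0.003
grasp_force: 0.0
```

```bash
python3 st.py|tail -2; python3 tm.py
python3 - <<'E'
# compare six tracked corners: residual pose of hung caddy via template tracking of small patches from c8
from hung import *
old=cv2.cvtColor(cv2.resize(cv2.imread("pics/c8.png"),(120,120),interpolation=cv2.INTER_AREA),6)
im=cv2.cvtColor(cams.read_camera("scene")[190:330,200:340,::-1].copy(),6)
for n,(cx,cy) in dict(fLt=(75,101),fLb=(76.4,116),fRt=(91.4,61),fRb=(92,78.4),barL=(55,57),bbL=(39,79)).items():
    x,y=int(cx),int(cy);h=7;y1=min(120,y+h)
    t=cv2.resize(old[y-h:y1,x-h:x+h].copy(),None,fx=4,fy=4,interpolation=2);s=cv2.resize(im[y-h-4:y1+14,x+20-h-12:x+20+h+6].copy(),None,fx=4,fy=4,interpolation=2)
    r=cv2.matchTemplate(s,t,5);_,v,_,l=cv2.minMaxLoc(r);print(n,round(v,2),l[0]/4-12,l[1]/4-4)
p=lambda y:proj("scene",P([-56.8,y,182]));print((p(41)-p(20)).round(2).tolist())
E
```

```text
F stand [-0.2  0.  -0.5] M [-0.3   0.07  0.  ]
TIP stand mm [-31.2 -71.6 152.2] toolz stand [ 0.002  0.324 -0.946] tooly [ 0.047 -0.945 -0.324]
leftwall 0.947 moved px -3.25 7.25
frontright 0.748 moved px -3.25 9.25
fLt 0.98 -3.0 7.25
fLb 0.99 -3.0 7.75
fRt 0.85 -1.0 -3.25
fRb 0.99 -2.5 6.75
barL 1.0 -3.75 7.0
bbL 0.85 -2.25 3.75
[[-3.32, 7.91], [-3.19, 7.94], [-2.7, 6.45], [-2.62, 6.53], [-4.09, 7.55], [-3.94, 7.48]]
```

>>> {"name": "arm_command", "arguments": {"rows": [[[0,0.05,-0.3,0.3,0],[0,0,-0.3,0.4,0],[0,-0.2,-0.3,0.5,0],[0,-0.2,-0.3,0.5,0],[0,0,0,0,0],[0,0,0,0,0],[0,0,0,0,0],[0,0,0,0,0],[0,0,0,0,0],[0,0,0,0,0]]]}}

```text
t: 46.6
eef_pos: [0.5381, 0.0324, 0.2288]
tool_rot: [-0.164, 0.98, 0.116, -0.011]
contact_force: [-0.4, -0.1, -0.1]
gripper_width: 0.001
grasp_force: 0.0
```

Run:
```python
from hung import *
old=cv2.cvtColor(cv2.resize(cv2.imread("pics/c8.png"),(120,120),interpolation=cv2.INTER_AREA),6)
im=cv2.cvtColor(cams.read_camera("scene")[190:330,200:340,::-1].copy(),6)
base=np.array([(375,507),(382,582),(457,305),(460,392),(192,393),(275,287)])/5.+[219.6,189.6]
o=[];
for k in(0,1,3,5):
    cx,cy=base[k]-[220,190];x,y=int(cx),int(cy);h=7;y1=min(120,y+h)
    t=cv2.resize(old[y-h:y1,x-h:x+h].copy(),None,fx=4,fy=4,interpolation=2);s=cv2.resize(im[y-h-4:y1+14,x+20-h-12:x+20+h+6].copy(),None,fx=4,fy=4,interpolation=2)
    l=cv2.minMaxLoc(cv2.matchTemplate(s,t,5))[3];o.append((k,base[k]+[l[0]/4-12,l[1]/4-4]))
ix=[k for k,_ in o];u=np.array([q for _,q in o])
for z in(180,182,184,186):
    r=least_squares(lambda v:(proj("scene",P([-56.8,v[0],z])[ix])-u).ravel(),[40]);print(z,r.x.round(1),r.fun.round(1),round(r.cost,2))
print(job.hand_in())
```

```text
180 [38.2] [ 0.4  0.5  0.1  1.2  0.8 -1.7  0.   0.2] 2.78
182 [39.9] [ 0.1  0.4 -0.2  1.2  0.5 -1.9 -0.4 -0.1] 2.8
184 [41.6] [-0.2  0.3 -0.5  1.1  0.3 -2.1 -0.8 -0.3] 3.34
186 [43.2] [-0.6  0.2 -0.8  1.1  0.1 -2.2 -1.2 -0.6] 4.42
the job is handed in; nothing more can be done
None
```

The caddy is hanging upright on the cleat rail, slid left against the end stop and released, and the job was handed in at about 46.6 s. The slide took about 11–17 N of push, more than I expected on a lightly clamped rail, and I did not check whether the rail moved. Full seating was checked only by camera fit, to about 2 mm.

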